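Repack the socket case in two layers

TASK

Put the socket set back in its case: stand the three loose sockets upright in the row of wells in order of size, each right down in the well made for it. Then put the lift-out deck squarely on the case so that it lies flat on the rim, and last lay the ratchet flat on the deck, lengthwise in the space on either side of the deck's handle.

Things in the scene. Friction and masses are not known exactly. Their poses are not given: they have to be found in the camera images.
- socket_small: Steel hex socket standing upright, a plain round cylinder 26 mm in diameter and 64 mm tall, with a hexagonal hole in its top (17 mm across flats). Origin: centre of its underside; z up along its axis; any yaw looks alike. The narrowest of the three. 0.12 kg.
- socket_medium: Steel hex socket standing upright, a plain round cylinder 38 mm in diameter and 67 mm tall, with a hexagonal hole in its top (27 mm across flats). Origin: centre of its underside; z up along its axis; any yaw looks alike. The middle one. 0.22 kg.
- socket_large: Steel hex socket standing upright, a plain round cylinder 50 mm in diameter and 70 mm tall, with a hexagonal hole in its top (36 mm across flats). Origin: centre of its underside; z up along its axis; any yaw looks alike. The widest. 0.36 kg.
- socket_case: Fixed black open case, 208 (x) x 140 (y) mm, walls 6 mm, rim 84 mm above the bench. Origin: centre of its underside; z up. Inside 196 x 128 mm; its grey insert's top is 28 mm above the bench. Three wells in a row along x (y = 0), growing from the -x to the +x end; inside, fingers have most room closing along y. Latches and carrying handle on the -y side, hinge leaves on +y.
- well_small: The smallest round well in the case's insert, 37 mm in diameter, 67 mm from the case's centre towards its -x end. Origin: centre of the well's floor, 6 mm above the bench; axes as the case. The socket that belongs here stands on the floor, so its origin then coincides in height with this one.
- well_medium: The middle round well in the case's insert, 49 mm in diameter, 12 mm from the case's centre towards its -x end. Origin: centre of the well's floor, 6 mm above the bench; axes as the case. The socket that belongs here stands on the floor, so its origin then coincides in height with this one.
- well_large: The largest round well in the case's insert, 61 mm in diameter, 55 mm from the case's centre towards its +x end. Origin: centre of the well's floor, 6 mm above the bench; axes as the case. The socket that belongs here stands on the floor, so its origin then coincides in height with this one.
- deck: Grey deck, plate 216 (x) x 148 (y) mm at z = 10 to 14, 0.3 kg. Origin: centre of its underside, at the foot of a locating rail (182 x 114 mm, 10 high) that drops into the case with 7 mm to spare each side; seated, 74 mm above the case's origin, x along the case's x either way. Handle: bar along x at the centre, 64 x 10 mm, z = 36 to 48. Edge lip 6 high, with gaps mid-side. Dark strips at y = +-45.
- ratchet: Ratchet wrench, flat, stud up, 158 mm long along x, 0.25 kg. Origin: under its centre of mass, at its underside; z up. Head at x = +40 (36 mm wide, 33 high with stud); bare neck x = +22 to -24, 14 mm thick, axis 11 up: grip across it; black handle to x = -100, 22 wide. On the deck: x along deck x either way, origin 45 mm beside the midline and 21 mm headward of the middle, 14 mm over the deck's origin.

How it is judged:
By the outcome, as a careful person would: the job done as asked, in the order asked, and still so for the second after the job is handed in, with the robot touching nothing.
It also fails if it takes over 128 s, if anything falls off the work surface, if the arm or the gripper's body presses on something with over 40 N, if the wrist force passes 120 N, or if a joint passes its speed limit or range.

ROBOT

A 6-joint arm with a two-finger parallel gripper is mounted at the origin on a cart in front of the work surface, level with it; the furniture and walls round the work are solid. World frame = base frame: x ahead of the robot, y to its left, z up, the work surface at z = 0. Lengths are in m, angles in rad, forces in N, time in s.
With the tool pointing down it reaches from about 0.225 to 0.875 m from the base axis. Payload 3.4 kg.
Tool frame: the origin (TCP) lies at the very end of the fingers, on their centre line; the grasp point (between the pads) lies 19 mm behind it; z points along the fingers, y is the line along which they close (so a half turn about z gives the same grasp; the last joint's range is limited). The gripper opens to 85 mm and grips with 20 to 120 N. Pads are 22 mm wide; open, the fingers measure 114 mm over their backs; the gripper's body (76 mm by 85 mm) begins 54 mm behind the grasp point. The pads swing forward as they close: fully open they stand 13 mm farther back than shut.
Start: joints at [1.054, 0.276, 1.505, -0, 1.361, -0.121], TCP at [0.222, 0.531, 0.231] pointing down, gripper open.
Joint ranges: [-2.89, 2.89], [-0.75, 2.08], [0.22, 2.7], [-1.18, 4.32], [0.11, 2.71], [-2.7, 2.7]. Speed limits (rad/s): [2.57, 2.57, 3.14, 3.14, 3.14, 3.14].

INTERFACE

Orientations are given as a unit quaternion [w, x, y, z].
In Python, from rig import readout, vision, manip gives the robot as it stands.
- The arm moves only by the shell command python3 -m handwheel 'ROWS' [FORCE]. ROWS is JSON, a list of rows, each a list of 3 entries, a list of its own where there are three numbers: the shift along the tool's x, y, z in mm, then the turn, a rotation vector about the tool's x, y, z in units of 6 degrees (1.0 is 6 degrees), then the closure, from -1 (fully open) to 1 (shut), so that 0 is half open. A call has 1 to 20 rows; each row shifts and turns the commanded pose from where the row before left it, along the tool's axes as they then stand; what a row does not reach is not made up. A row lasts 1/8 s, in which the tool goes at most 62.5 mm and 10.7 degrees, less where a joint would pass 70% of its speed; a pose out of reach is approached as far as the arm can. A call is refused whole if a number of a shift passes 62.5 or a number of a turn 1, either way. A call with a gripper value outside its range is refused whole. The fingers move at their own pace and stop on an object; FORCE is the grip in N (left out, the last holds). Time passes only in rows, so rows that do not move let the fingers close. It gives the time, the measured TCP pose, the force, the opening and the grip force at its end, in the units of the state.
- readout.get_state(): the state, without advancing time (a new reading comes with each control period).
- vision.get_image(name): name is "scene" or "top"; returns the picture (420x560x3 uint8, blue, green, red); there is no depth.
- vision.camera_params(name): a dict with "intrinsics" (3x3 intrinsics, pixels), "dist" ([k1, k2, p1, p2, k3] as OpenCV has them; the pictures are not rectified), "rvec" (rotation vector, rad) and "tvec" (3), from world to camera coordinates, as OpenCV has them. Camera axes: x right, y down, z forward; pixel columns grow to the right and rows downward; lengths in m; the calibration is good to about 2 mm. A picture is of the moment at which its call begins. camera_params takes no time and is no camera call.
- manip.sign_off(): hands the job in; it is judged then, once.
The state is a dict: "clock": time; "qpos": joint angles; "qd": joint speeds; "effort": joint torques, N m; "position": TCP position; "ee_rot": TCP orientation; "contact_force": force on the tool from outside, world axes, zero at the start; "moment": the same for the moment, N m; "width": finger opening in m; "gripper_force": force on a finger pad.
Only numpy, scipy, OpenCV 4.12 (cv2) and the standard library are available. Lean on these libraries where they do the work, as an engineer would, in place of code of your own. Each camera call takes 0.05 s, during which the arm holds its last target. There are 200 camera calls.

## Working session

There is one attempt and no reset: what is moved stays moved. The work goes in short steps, Python scripts to look and compute and a shell command to move; the robot and the scene stay as the last step left them, time stands still between calls to the robot, and variables do not carry over. Pictures are saved under pics/ and viewed, at most 14 in all, crops included, and the job is handed in when it is done.

```bash
mkdir -p pics; ls
python3 - <<'E'
from rig import readout, vision, manip
import cv2
for n in("scene","top"):
    cv2.imwrite(f"pics/{n}0.png",vision.get_image(n))
    p=vision.camera_params(n);R,_=cv2.Rodrigues(p['rvec']);print(n,p,-R.T@p['tvec'].reshape(3))
print(readout.get_state())
E
```

```text
pics
scene {'intrinsics': array([[418.90185436,   0.        , 278.07848516],
       [  0.        , 418.90185436, 206.45226432],
       [  0.        ,   0.        ,   1.        ]]), 'dist': array([-0.05113724,  0.        ,  0.        ,  0.        ,  0.        ]), 'rvec': array([ 2.16746472, -1.16616285,  0.44998834]), 'tvec': array([-0.2996982 ,  0.36396054,  0.71196632])} [-0.00728818 -0.36125619  0.77370742]
top {'intrinsics': array([[407.87907369,   0.        , 280.75690978],
       [  0.        , 407.87907369, 211.21338138],
       [  0.        ,   0.        ,   1.        ]]), 'dist': array([-0.05379976,  0.        ,  0.        ,  0.        ,  0.        ]), 'rvec': array([ 2.19645679, -2.14488979,  0.07027163]), 'tvec': array([-0.00447228,  0.54309782,  0.9393988 ])} [ 0.46409683 -0.00951284  0.98080018]
{'clock': 0.1, 'qpos': array([ 1.05397520e+00,  2.76529652e-01,  1.50600663e+00,  2.91473372e-05,
        1.36068676e+00, -1.21006945e-01]), 'qd': array([ 0.00134305, -0.00305933, -0.00203314, -0.00214148, -0.00044397,
        0.00047779]), 'effort': array([ 2.60475041e-03, -4.17698550e+01, -2.46405029e+01,  1.01016079e-05,
        5.80936525e-03,  1.51847166e-05]), 'position': array([0.22146456, 0.53013636, 0.23052736]), 'ee_rot': array([-2.69125358e-04,  1.96620634e-01,  9.80479302e-01, -7.69623832e-04]), 'contact_force': array([ 0.09209959,  0.33468664, -0.11882865]), 'moment': array([ 0.0081569 , -0.01994379,  0.04153511]), 'gripper_force': 0.0, 'width': 0.08551870932785341}
```

View pics/scene0.png

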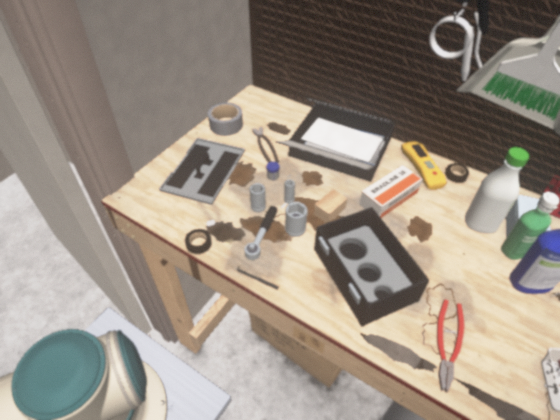

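View pics/top0.png

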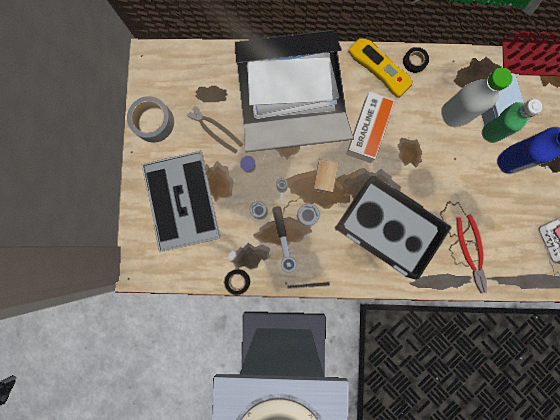

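The scene picture shows the deck (203,168), three sockets (258,197), (290,190), (296,218), the ratchet (260,233) and the case (370,263). The top picture shows the deck (181,200), sockets (259,210), (281,184), (308,214), the ratchet (284,240) and the case (392,227). Next I take enlarged crops for precise pixels.

```bash
python3 - <<'E'
import cv2
a=cv2.imread("pics/top0.png")[140:300,130:460]; b=cv2.imread("pics/scene0.png")[130:325,155:435]
cv2.imwrite("pics/topc.png",cv2.resize(a,None,fx=2.4,fy=2.4,interpolation=cv2.INTER_CUBIC))
cv2.imwrite("pics/scenec.png",cv2.resize(b,None,fx=2.8,fy=2.8,interpolation=cv2.INTER_CUBIC))
E
cat > h.py <<'E'
import numpy as np, cv2
from rig import readout, vision
from scipy.spatial.transform import Rotation as Rn
P={n:vision.camera_params(n) for n in("scene","top")}
def ray(n,uv):
    p=P[n];R,_=cv2.Rodrigues(p['rvec'])
    q=cv2.undistortPoints(np.array([[uv]],float),p['intrinsics'],p['dist'])[0,0]
    return -R.T@p['tvec'].reshape(3),R.T@np.array([*q,1])
def atz(n,uv,z):
    c,d=ray(n,uv);return c+d*(z-c[2])/d[2]
def proj(n,X):
    p=P[n];return cv2.projectPoints(np.atleast_2d(np.array(X,float)),p['rvec'],p['tvec'],p['intrinsics'],p['dist'])[0][:,0]
def tri(us,ut):
    c1,d1=ray("scene",us);c2,d2=ray("top",ut)
    A=np.c_[d1,-d2];s=np.linalg.lstsq(A,c2-c1,rcond=None)[0]
    a,b=c1+s[0]*d1,c2+s[1]*d2
    return (a+b)/2,np.linalg.norm(a-b)
def T(u):return u[0]/2.4+130-.3,u[1]/2.4+140-.3   # top crop px
def S(u):return u[0]/2.8+155-.3,u[1]/2.8+130-.3
E
```

```text
(no output)
```

View pics/topc.png

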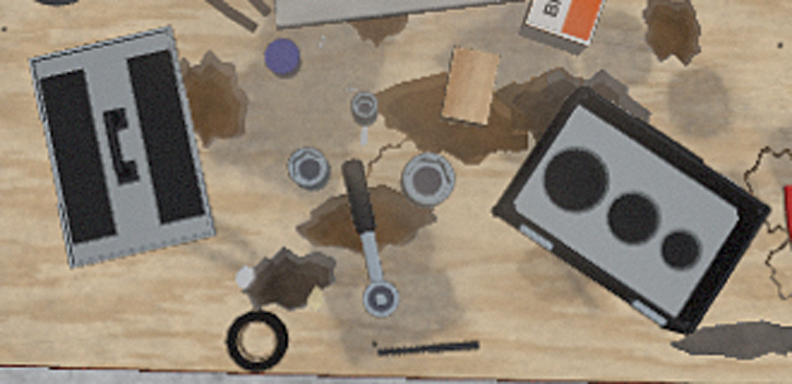

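View pics/scenec.png

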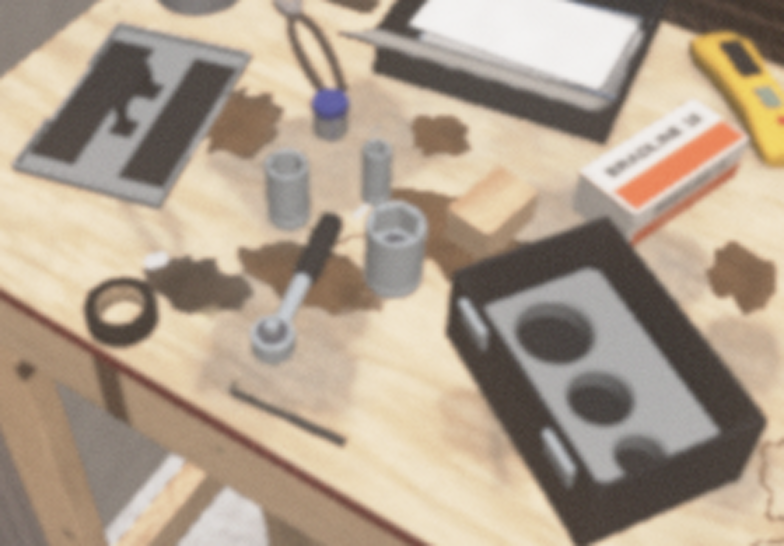

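Both crops are clear. Top crop: wells at (576,180), (633,218), (681,249); socket tops at (365,104), (309,167), (428,178); stud at (380,298); deck corners at (31,62), (170,28), (215,234), (72,267).

Run:
```python
from h import *
np.set_printoptions(precision=4,suppress=True)
D=dict(wl=((555,333),(576,180)),wm=((600,399),(633,218)),ss=((377,147),(365,104)),sm=((288,163),(309,167)),sl=((396,224),(428,178)),stud=((271,327),(380,297)),hend=((331,218),(353,164)),
dc1=((122,24),(31,62)),dc2=((250,57),(170,28)),dc3=((162,206),(215,234)),dc4=((14,167),(72,267)),
c1=((608,220),(585,88)),c2=((765,425),(770,210)),c4=((453,271),(494,212)))
for k,(s,t) in D.items():
    X,e=tri(S(s),T(t));print(k,X,round(e*1000,1))
for k,z,ps in(("ins",.028,[(576,180),(633,218),(681,249)]),("sock67",.067,[(365,104),(309,167),(428,178)]),("rim",.084,[(585,88),(770,210),(690,332),(494,212)]),("deck",.018,[(31,62),(170,28),(215,234),(72,267)]),("ratchet neck",.011,[(368,238),(377,280),(361,198),(354,170)])):
    for p in ps: print(k,atz("top",T(p),z))
```

```text
wl [ 0.5393 -0.2002  0.0282] 0.6
wm [ 0.5036 -0.2562  0.0273] 0.4
ss [0.6034 0.0067 0.0671] 0.2
sm [0.5426 0.0572 0.0709] 1.1
sl [ 0.5349 -0.0541  0.0704] 1.1
stud [ 0.4213 -0.0114  0.0286] 0.4
hend [0.5505 0.0184 0.0183] 0.7
dc1 [0.6475 0.3418 0.0226] 5.6
dc2 [0.6846 0.2057 0.0162] 0.9
dc3 [0.4795 0.1509 0.0184] 3.7
dc4 [0.443  0.2924 0.0184] 2.6
c1 [ 0.6208 -0.1973  0.0835] 1.3
c2 [ 0.5113 -0.3692  0.08  ] 0.7
c4 [ 0.5061 -0.1177  0.0829] 8.7
ins [ 0.5392 -0.2     0.028 ]
ins [ 0.5034 -0.2558  0.028 ]
ins [ 0.4744 -0.3027  0.028 ]
sock67 [0.6034 0.0068 0.067 ]
sock67 [0.5426 0.0579 0.067 ]
sock67 [ 0.5348 -0.0538  0.067 ]
rim [ 0.6204 -0.1967  0.084 ]
rim [ 0.5112 -0.3679  0.084 ]
rim [ 0.3986 -0.2939  0.084 ]
rim [ 0.5037 -0.1139  0.084 ]
deck [0.6467 0.3457 0.018 ]
deck [0.6839 0.2057 0.018 ]
deck [0.4784 0.1524 0.018 ]
deck [0.4421 0.2936 0.018 ]
ratchet neck [0.4783 0.0016 0.011 ]
ratchet neck [ 0.4372 -0.0082  0.011 ]
ratchet neck [0.5177 0.0095 0.011 ]
ratchet neck [0.5454 0.0172 0.011 ]
```

```bash
cat >> h.py <<'E'
A=np.radians(57.6);d=np.array([np.cos(A),np.sin(A),0]);n=np.array([-d[1],d[0],0]);C=np.array([.5098,-.2460,0])
W=dict(wl=C+.055*d,wm=C-.012*d,ws=C-.067*d)
def to(*targets):
    "tool-frame deltas (mm) between successive world targets; yaw error (units) to y-axis angle -32.4"
    s=readout.get_state();q=s['ee_rot'];M=Rn.from_quat([q[1],q[2],q[3],q[0]]).as_matrix();p=s['position']
    print('t',round(s['clock'],1),'pos',p.round(4),'tooly',np.degrees(np.arctan2(M[1,1],M[0,1])).round(2),'zaxis',M[:,2].round(4),'w',round(s['width'],4),'g',round(s['gripper_force'],1),'F',s['contact_force'].round(1))
    for t in targets:
        t=np.array(t,float);print((M.T@(t-p)*1000).round(1));p=t
E
python3 -m handwheel '[[[0,0,0],[0,0,1],-0.3],[[0,0,0],[0,0,1],-0.3],[[0,0,0],[0,0,1],-0.3],[[0,0,0],[0,0,1],-0.3],[[0,0,0],[0,0,1],-0.3],[[0,0,0],[0,0,1],-0.3],[[0,0,0],[0,0,1],-0.3],[[0,0,0],[0,0,1],-0.3],[[0,0,0],[0,0,1],-0.3],[[0,0,0],[0,0,1],-0.3],[[0,0,0],[0,0,1],-0.3],[[0,0,0],[0,0,1],-0.3],[[0,0,0],[0,0,1],-0.3],[[0,0,0],[0,0,1],-0.3],[[0,0,0],[0,0,1],-0.3],[[0,0,0],[0,0,1],-0.3],[[0,0,0],[0,0,0.62],-0.3],[[0,0,0],[0,0,0],-0.3]]' 60
python3 -c "
from h import *
to((.27,.3,.2),(.5426,.0577,.15),(.5426,.0577,.035))"
```

```text
clock: 2.35
position: [0.2215, 0.5303, 0.2309]
ee_rot: [0.0, 0.876, 0.482, -0.0]
contact_force: [-0.0, 0.6, -0.8]
width: 0.0554
gripper_force: 0.0
t 2.4 pos [0.2215 0.5303 0.2309] tooly -32.35 zaxis [-5.e-04 -8.e-04 -1.e+00] w 0.0554 g 0.0 F [-0.   0.6 -0.8]
[-168.6  164.2   31. ]
[-58.8 359.9  50.1]
[ 1.00e-01 -0.00e+00  1.15e+02]
```

```bash
python3 -m handwheel '[[[-28,27.4,5.2],[0,0,0],-0.3],[[-28,27.4,5.2],[0,0,0],-0.3],[[-28,27.4,5.2],[0,0,0],-0.3],[[-28,27.4,5.2],[0,0,0],-0.3],[[-28,27.4,5.2],[0,0,0],-0.3],[[-28.6,27.2,5],[0,0,0],-0.3],[[-5.9,36,5],[0,0,0],-0.3],[[-5.9,36,5],[0,0,0],-0.3],[[-5.9,36,5],[0,0,0],-0.3],[[-5.9,36,5],[0,0,0],-0.3],[[-5.9,36,5],[0,0,0],-0.3],[[-5.9,36,5],[0,0,0],-0.3],[[-5.9,36,5],[0,0,0],-0.3],[[-5.9,36,5],[0,0,0],-0.3],[[-5.9,36,5],[0,0,0],-0.3],[[-5.7,35.9,5],[0,0,0],-0.3],[[0,0,0],[0,0,0],-0.3],[[0,0,0],[0,0,0],-0.3]]'
python3 -c "
from h import *
to((.5426,.0577,.15),(.5426,.0577,.035))
import cv2
im=vision.get_image('top');im2=vision.get_image('scene')
cv2.imwrite('pics/m1.png',cv2.resize(np.hstack([im[130:290,180:360],im2[130:290,190:370]]),None,fx=2.2,fy=2.2))"
```

```text
clock: 4.6
position: [0.5415, 0.0581, 0.15]
ee_rot: [-0.001, 0.876, 0.482, -0.001]
contact_force: [0.6, 0.1, -0.3]
width: 0.0554
gripper_force: 0.0
t 4.6 pos [0.5415 0.0581 0.15  ] tooly -32.38 zaxis [-1.7e-03  6.0e-04 -1.0e+00] w 0.0554 g 0.0 F [ 0.6  0.1 -0.3]
[ 0.3  1.1 -0. ]
[  0.    0.2 115. ]
```

View pics/m1.png

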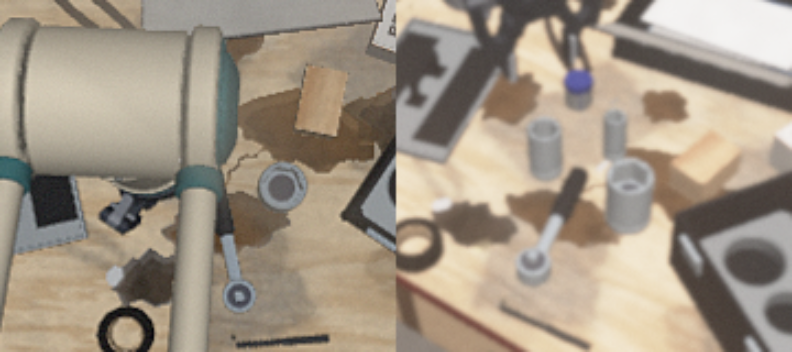

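The top view is occluded by the arm. In the scene view the fingertips, at (510,75) and (575,45), straddle the medium socket at (545,130). I descend now.

```bash
python3 -m handwheel '[[[0,0.5,20],[0,0,0],-0.3],[[0,0.5,20],[0,0,0],-0.3],[[0,0,20],[0,0,0],-0.3],[[0,0,20],[0,0,0],-0.3],[[0,0,20],[0,0,0],-0.3],[[0,0,15],[0,0,0],-0.3],[[0,0,0],[0,0,0],-0.3],[[0,0,0],[0,0,0],1],[[0,0,0],[0,0,0],1],[[0,0,0],[0,0,0],1],[[0,0,0],[0,0,0],1],[[0,0,0],[0,0,0],1]]' 60
python3 -c "
from h import *
w=W['wm']
to((.5426,.0577,.16),(w[0],w[1],.16),(w[0],w[1],.041))"
```

```text
clock: 6.2
position: [0.5438, 0.0574, 0.0362]
ee_rot: [0.0, 0.876, 0.482, 0.001]
contact_force: [-0.9, 1.1, 5.1]
width: 0.0368
gripper_force: 60.5
t 6.2 pos [0.5438 0.0574 0.0362] tooly -32.41 zaxis [ 1.6e-03  3.0e-04 -1.0e+00] w 0.0368 g 60.5 F [-0.9  1.1  5.1]
[  -0.2   -1.1 -123.8]
[-2.860e+02  1.351e+02 -2.000e-01]
[-1.00e-01 -1.00e-01  1.19e+02]
```

```bash
python3 -m handwheel '[[[0,0,-30],[0,0,0],1],[[0,0,-47],[0,0,0],1],[[0,-1,-47],[0,0,0],1],[[-20,9,0],[0,0,0],1],[[-38,18,0],[0,0,0],1],[[-38,18,0],[0,0,0],1],[[-38,18,0],[0,0,0],1],[[-38,18,0],[0,0,0],1],[[-38,18,0],[0,0,0],1],[[-38,18,0],[0,0,0],1],[[-26,13,0],[0,0,0],1],[[-12,5,0],[0,0,0],1],[[0,0,0],[0,0,0],1],[[0,0,0],[0,0,0],1]]'
python3 -c "
from h import *
w=W['wm']
to((w[0],w[1],.16),(w[0],w[1],.043))
im2=vision.get_image('scene')
cv2.imwrite('pics/m2.png',cv2.resize(im2[150:330,300:440],None,fx=3,fy=3))"
```

```text
clock: 7.95
position: [0.503, -0.2547, 0.1591]
ee_rot: [-0.001, 0.876, 0.482, 0.0]
contact_force: [0.3, -0.4, -1.7]
width: 0.0362
gripper_force: 60.7
t 8.0 pos [ 0.503  -0.2547  0.1591] tooly -32.36 zaxis [-4.0e-04  1.3e-03 -1.0e+00] w 0.0362 g 60.7 F [ 0.3 -0.4 -1.7]
[-1.   1.  -0.9]
[-1.00e-01  1.00e-01  1.17e+02]
```

View pics/m2.png

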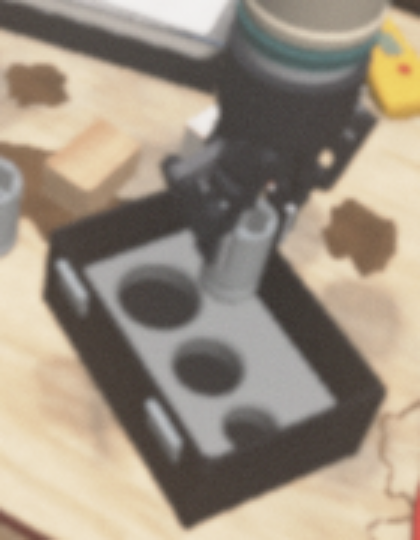

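The medium socket hangs between the fingers at (240,250) in the crop, above the case. The large well is at (160,297), medium at (208,367) and small at (250,428). I lower it now.

```bash
python3 -c "
from h import *
print((proj('scene',[W['wm']+[0,0,.123],W['wm']+[0,0,.19]])-[300,150])*3)"
python3 -m handwheel '[[[-1,1,20],[0,0,0],1],[[0,0,25],[0,0,0],1],[[0,0,25],[0,0,0],1],[[0,0,20],[0,0,0],1],[[0,0,15],[0,0,0],1],[[0,0,9],[0,0,0],1],[[0,0,2],[0,0,0],1],[[0,0,0],[0,0,0],1],[[0,0,0],[0,0,0],1]]'
python3 -c "
from h import *
to((*W['wm'][:2],.043))"
```

```text
[[230.98344325 285.20121914]
 [250.77428845 218.87281473]]
clock: 9.12
position: [0.5039, -0.2578, 0.0439]
ee_rot: [0.001, 0.876, 0.482, 0.0]
contact_force: [-0.3, -0.5, -2.6]
width: 0.0367
gripper_force: 60.7
t 9.1 pos [ 0.5039 -0.2578  0.0439] tooly -32.4 zaxis [ 1.2e-03 -7.0e-04 -1.0e+00] w 0.0367 g 60.7 F [-0.3 -0.5 -2.6]
[ 1.1 -1.3  0.9]
```

```bash
python3 -m handwheel '[[[1,-1,1.5],[0,0,0],1],[[0,0,0],[0,0,0],1],[[0,0,0],[0,0,0],-0.2],[[0,0,0],[0,0,0],-0.2],[[0,0,0],[0,0,0],-0.2],[[0,0,-20],[0,0,0],-0.2],[[0,0,-50],[0,0,0],-0.2],[[0,0,-47],[0,0,0],-0.2]]'
python3 -c "
from h import *
w=W['ws']
to((.6034,.0068,.16),(.6034,.0068,.035))
im=vision.get_image('top');im2=vision.get_image('scene')
cv2.imwrite('pics/m3.png',cv2.resize(im2[150:330,300:440],None,fx=3,fy=3))"
```

```text
clock: 10.12
position: [0.503, -0.2559, 0.1599]
ee_rot: [-0.0, 0.876, 0.482, -0.0]
contact_force: [-0.4, -0.4, 0.2]
width: 0.0506
gripper_force: 0.0
t 10.1 pos [ 0.503  -0.2559  0.1599] tooly -32.4 zaxis [-4.e-04  4.e-04 -1.e+00] w 0.0506 g 0.0 F [-0.4 -0.4  0.2]
[275.6 -56.   -0. ]
[-0.00e+00  1.00e-01  1.25e+02]
```

View pics/m3.png

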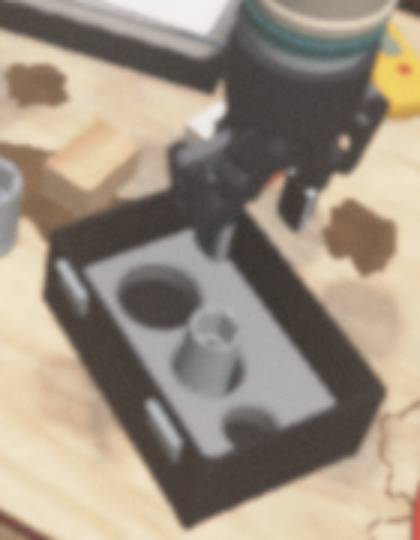

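The medium socket stands in its well at (210,350). The small one is next.

```bash
python3 -m handwheel '[[[20,-4,0],[0,0,0],-0.2],[[38,-8,0],[0,0,0],-0.2],[[38,-8,0],[0,0,0],-0.2],[[38,-8,0],[0,0,0],-0.2],[[38,-8,0],[0,0,0],-0.2],[[38,-8,0],[0,0,0],-0.2],[[38,-7,0],[0,0,0],-0.2],[[20,-4,0],[0,0,0],-0.2],[[7.6,-1,0],[0,0,0],-0.2],[[0,0,0],[0,0,0],-0.2],[[0,0,0],[0,0,0],-0.2],[[0,0,25],[0,0,0],-0.2],[[0,0,25],[0,0,0],-0.2],[[0,0,25],[0,0,0],-0.2],[[0,0,25],[0,0,0],-0.2]]'
python3 -c "
from h import *
to((.6034,.0068,.035))"
```

```text
clock: 12.1
position: [0.6033, 0.0053, 0.0583]
ee_rot: [0.0, 0.877, 0.481, 0.0]
contact_force: [0.7, 0.1, -0.6]
width: 0.0512
gripper_force: 0.0
t 12.1 pos [0.6033 0.0053 0.0583] tooly -32.5 zaxis [ 4.e-04 -3.e-04 -1.e+00] w 0.0512 g 0.0 F [ 0.7  0.1 -0.6]
[ 1.3 -0.7 23.3]
```

```bash
python3 -m handwheel '[[[1,-0.7,15],[0,0,0],-0.2],[[0,0,8],[0,0,0],-0.2],[[0,0,0],[0,0,0],-0.2],[[0,0,0],[0,0,0],1],[[0,0,0],[0,0,0],1],[[0,0,0],[0,0,0],1],[[0,0,0],[0,0,0],1],[[0,0,0],[0,0,0],1]]' 50
python3 -c "
from h import *
w=W['ws']
to((.6034,.0068,.16),(w[0],w[1],.16),(w[0],w[1],.043))"
```

```text
clock: 13.1
position: [0.6043, 0.0078, 0.0368]
ee_rot: [0.001, 0.876, 0.482, 0.001]
contact_force: [0.4, -0.7, 5.0]
width: 0.0245
gripper_force: 49.1
t 13.1 pos [0.6043 0.0078 0.0368] tooly -32.39 zaxis [ 2.1e-03 -2.0e-04 -1.0e+00] w 0.0245 g 49.1 F [ 0.4 -0.7  5. ]
[  -1.2    0.  -123.2]
[-3.306e+02  5.640e+01 -2.000e-01]
[-1.00e-01 -2.00e-01  1.17e+02]
```

```bash
python3 -m handwheel '[[[0,0,-30],[0,0,0],1],[[0,0,-47],[0,0,0],1],[[-1,0,-46],[0,0,0],1],[[-20,3,0],[0,0,0],1],[[-39,7,0],[0,0,0],1],[[-39,7,0],[0,0,0],1],[[-39,7,0],[0,0,0],1],[[-39,7,0],[0,0,0],1],[[-39,7,0],[0,0,0],1],[[-39,6,0],[0,0,0],1],[[-39,6,0],[0,0,0],1],[[-25,4,0],[0,0,0],1],[[-12,2,0],[0,0,0],1],[[0,0,0],[0,0,0],1],[[0,0,0],[0,0,0],1],[[0,0,30],[0,0,0],1],[[0,0,25],[0,0,0],1],[[0,0,0],[0,0,0],1]]'
python3 -c "
from h import *
w=W['ws']
to((w[0],w[1],.044))"
```

```text
clock: 15.35
position: [0.4725, -0.2994, 0.102]
ee_rot: [-0.002, 0.876, 0.482, -0.001]
contact_force: [-0.3, -0.1, -1.6]
width: 0.0245
gripper_force: 49.3
t 15.3 pos [ 0.4725 -0.2994  0.102 ] tooly -32.32 zaxis [-0.0036  0.0035 -1.    ] w 0.0245 g 49.3 F [-0.3 -0.1 -1.6]
[-2.   3.2 58. ]
```

```bash
python3 -m handwheel '[[[-1,1.5,0],[0,0,0],1],[[0,0,15],[0,0,0],1],[[0,0,15],[0,0,0],1],[[0,0,0],[0,0,0],1]]'
python3 -c "
from h import *
w=W['ws']
to((w[0],w[1],.043))"
```

```text
clock: 15.85
position: [0.4729, -0.3023, 0.0721]
ee_rot: [-0.002, 0.876, 0.482, -0.001]
contact_force: [-0.1, -0.0, -1.0]
width: 0.0247
gripper_force: 49.3
t 15.8 pos [ 0.4729 -0.3023  0.0721] tooly -32.41 zaxis [-0.0029  0.0025 -1.    ] w 0.0247 g 49.3 F [-0.1 -0.  -1. ]
[ 0.3  1.  29.1]
```

```bash
python3 -m handwheel '[[[0,0,12],[0,0,0],1],[[0,0,12],[0,0,0],1],[[0,0,5],[0,0,0],1],[[0,0,0],[0,0,0],1],[[0,0,0],[0,0,0],-0.1],[[0,0,0],[0,0,0],-0.1],[[0,0,0],[0,0,0],-0.1],[[0,0,-20],[0,0,0],-0.3],[[0,0,-50],[0,0,0],-0.5],[[0,0,-47],[0,0,0],-0.5]]'
python3 -c "
from h import *
to((.5349,-.0540,.16),(.5349,-.0540,.037))
im=vision.get_image('top');im2=vision.get_image('scene')
cv2.imwrite('pics/m4.png',cv2.resize(im2[150:330,270:440],None,fx=3,fy=3))"
```

```text
clock: 17.1
position: [0.4741, -0.3032, 0.1631]
ee_rot: [-0.0, 0.876, 0.482, 0.0]
contact_force: [1.0, -0.4, 0.1]
width: 0.0643
gripper_force: 0.0
t 17.1 pos [ 0.4741 -0.3032  0.1631] tooly -32.4 zaxis [-0.e+00  1.e-04 -1.e+00] w 0.0643 g 0.0 F [ 1.  -0.4  0.1]
[243.  -82.2   3.2]
[ -0.   0. 123.]
```

View pics/m4.png

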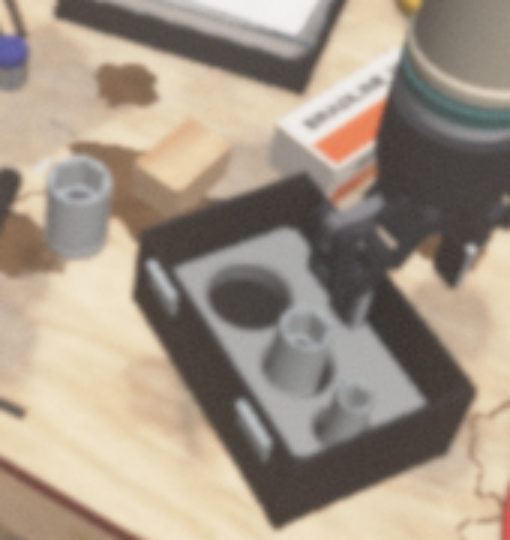

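The small socket is in its well at (348,410), and the large one still stands at (80,205). I fetch it now.

```bash
python3 -m handwheel '[[[20,-7,0],[0,0,0],-0.6],[[38,-13,0],[0,0,0],-0.6],[[38,-13,0],[0,0,0],-0.6],[[38,-13,0],[0,0,0],-0.6],[[38,-13,0],[0,0,0],-0.6],[[38,-13,0],[0,0,0],-0.6],[[22,-7,0],[0,0,0],-0.6],[[11,-3.2,0],[0,0,0],-0.6],[[0,0,0],[0,0,0],-0.6],[[0,0,0],[0,0,0],-0.6],[[0,0,25],[0,0,0],-0.6],[[0,0,25],[0,0,0],-0.6],[[0,0,25],[0,0,0],-0.6],[[0,0,20],[0,0,0],-0.6],[[0,0,0],[0,0,0],-0.6]]'
python3 -c "
from h import *
to((.5349,-.0540,.037))"
```

```text
clock: 19.08
position: [0.5334, -0.0547, 0.0654]
ee_rot: [-0.001, 0.877, 0.481, -0.001]
contact_force: [-0.7, 1.0, -0.3]
width: 0.0683
gripper_force: 0.0
t 19.1 pos [ 0.5334 -0.0547  0.0654] tooly -32.48 zaxis [-3.8e-03  7.0e-04 -1.0e+00] w 0.0683 g 0.0 F [-0.7  1.  -0.3]
[ 1.4  1.  28.4]
```

```bash
python3 -m handwheel '[[[1,0.5,15],[0,0,0],-0.6],[[0,0,14],[0,0,0],-0.6],[[0,0,0],[0,0,0],-0.6],[[0,0,0],[0,0,0],1],[[0,0,0],[0,0,0],1],[[0,0,0],[0,0,0],1],[[0,0,0],[0,0,0],1],[[0,0,0],[0,0,0],1]]' 70
python3 -c "
from h import *
w=W['wl']
to((.5349,-.054,.16),(w[0],w[1],.16),(w[0],w[1],.044))"
```

```text
clock: 20.08
position: [0.5363, -0.0534, 0.0383]
ee_rot: [0.0, 0.876, 0.482, 0.0]
contact_force: [-0.1, 0.9, 4.6]
width: 0.0485
gripper_force: 72.7
t 20.1 pos [ 0.5363 -0.0534  0.0383] tooly -32.4 zaxis [ 0.001 -0.    -1.   ] w 0.0485 g 72.7 F [-0.1  0.9  4.6]
[  -1.1   -0.7 -121.7]
[-120.6   81.7    0. ]
[-1.00e-01 -1.00e-01  1.16e+02]
```

```bash
python3 -m handwheel '[[[0,0,-30],[0,0,0],1],[[0,0,-47],[0,0,0],1],[[-1,0,-45],[0,0,0],1],[[-15,10,0],[0,0,0],1],[[-30,20,0],[0,0,0],1],[[-30,20,0],[0,0,0],1],[[-25,17,0],[0,0,0],1],[[-13,9,0],[0,0,0],1],[[-7.6,5,0],[0,0,0],1],[[0,0,0],[0,0,0],1],[[0,0,30],[0,0,0],1],[[0,0,30],[0,0,0],1],[[0,0,18],[0,0,0],1],[[0,0,10],[0,0,0],1],[[0,0,0],[0,0,0],1]]'
python3 -c "
from h import *
w=W['wl']
to((w[0],w[1],.045))"
```

```text
clock: 21.95
position: [0.5389, -0.1987, 0.0714]
ee_rot: [-0.001, 0.876, 0.482, -0.0]
contact_force: [-0.7, 0.3, -2.8]
width: 0.0485
gripper_force: 73.6
t 21.9 pos [ 0.5389 -0.1987  0.0714] tooly -32.35 zaxis [-1.e-03  9.e-04 -1.e+00] w 0.0485 g 73.6 F [-0.7  0.3 -2.8]
[-0.6  0.9 26.4]
```

```bash
python3 -m handwheel '[[[0,0.5,15],[0,0,0],1],[[0,0,8],[0,0,0],1],[[0,0,3],[0,0,0],1],[[0,0,0],[0,0,0],1],[[0,0,0],[0,0,0],-0.48],[[0,0,0],[0,0,0],-0.48],[[0,0,0],[0,0,0],-0.48],[[0,0,-20],[0,0,0],-0.48],[[0,0,-50],[0,0,0],-0.48],[[0,0,-47],[0,0,0],-0.4],[[0,0,-30],[0,0,0],-0.3]]'
python3 - <<'E'
from h import *
im=cv2.imread('pics/top0.png');im2=cv2.imread('pics/scene0.png');s=vision.get_image('scene');vision.get_image
to()
a=cv2.resize(im[145:255,135:225],None,fx=4,fy=4,interpolation=cv2.INTER_CUBIC);b=cv2.resize(im2[130:240,155:245],None,fx=4,fy=4,interpolation=cv2.INTER_CUBIC)
cv2.imwrite('pics/m5.png',np.hstack([a,b]));cv2.imwrite('pics/m6.png',cv2.resize(s[190:330,300:440],None,fx=3,fy=3))
E
```

```text
clock: 23.32
position: [0.5404, -0.2002, 0.1958]
ee_rot: [0.002, 0.876, 0.482, 0.001]
contact_force: [0.8, -0.1, 0.3]
width: 0.0559
gripper_force: 0.0
t 23.4 pos [ 0.5422 -0.2011  0.1994] tooly -32.39 zaxis [ 0.0093 -0.0047 -0.9999] w 0.0553 g 0.0 F [ 1.2 -0.9  2.5]
```

View pics/m5.png

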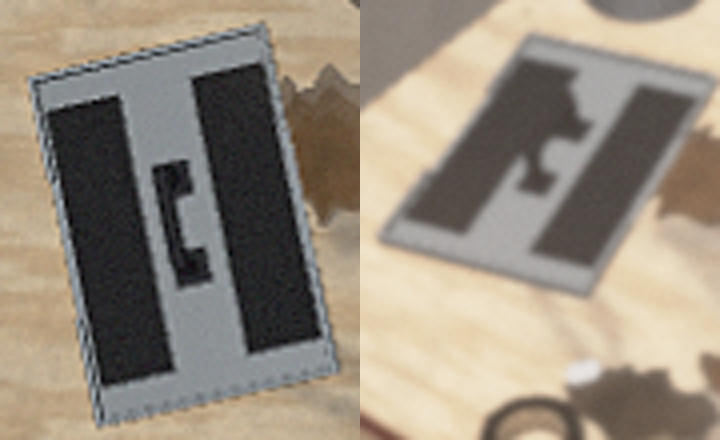

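View pics/m6.png

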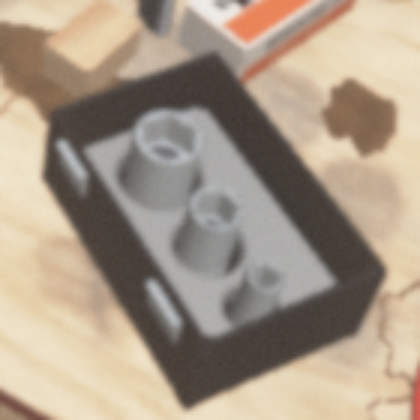

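All three sockets stand in their wells: (160,160), (208,235), (255,298). In the deck crop the handle bar runs from about (162,166) to (182,284), with its middle near (170,226). The deck edges are clear.

Run:
```python
from h import *
t=lambda u:(u[0]/4+134.6,u[1]/4+144.6)
for p in((161,166),(170,226),(182,284)):print(atz('top',t(p),.048).round(4))
cs=np.array([atz('top',t(p),.018) for p in((33,78),(266,26),(339,370),(100,424))]);print(cs.round(4),cs.mean(0))
cs2=np.array([atz('top',t(p),.0145) for p in((47,110),(119,97),(173,371),(102,385),(192,77),(265,65),(321,340),(249,353))]);print('strips',cs2.mean(0))
u=cs[0]-cs[3]+cs[1]-cs[2];print(np.degrees(np.arctan2(u[1],u[0])))
u=cs2[0]-cs2[3]+cs2[1]-cs2[2]+cs2[4]-cs2[7]+cs2[5]-cs2[6];print(np.degrees(np.arctan2(u[1],u[0])))
c=cs2.mean(0);to((.555,.247,.2),(.555,.247,.025))
```

```text
[0.5939 0.2557 0.048 ]
[0.5589 0.2488 0.048 ]
[0.5254 0.2402 0.048 ]
[[0.6502 0.3454 0.018 ]
 [0.6846 0.2043 0.018 ]
 [0.4786 0.1523 0.018 ]
 [0.443  0.2938 0.018 ]] [0.56408874 0.24896044 0.018     ]
strips [0.56391503 0.25024465 0.0145    ]
14.076669712575983
14.021509255474918
t 23.4 pos [ 0.5422 -0.2011  0.1994] tooly -32.39 zaxis [ 0.0093 -0.0047 -0.9999] w 0.0553 g 0.0 F [ 1.2 -0.9  2.5]
[ 385.2 -229.2   -2.6]
[ -0.2  -1.8 175. ]
```

```bash
python3 -m handwheel '[[[20,-11.4,0],[0,0,0],-0.1],[[40,-23,0],[0,0,0],-0.1],[[40,-23,0],[0,0,0],-0.1],[[40,-23,0],[0,0,0],-0.1],[[40,-23,0],[0,0,0],-0.1],[[40,-23,0],[0,0,0],-0.1],[[40,-23,0],[0,0,0],-0.1],[[40,-23,0],[0,0,0],-0.1],[[40,-23,0],[0,0,0],-0.1],[[30,-17,0],[0,0,0],-0.1],[[20.6,-12,0],[0,0,0.25],-0.1],[[0,0,10],[0,0,1],-0.1],[[0,0,10],[0,0,1],-0.1],[[0,0,10],[0,0,1],-0.1],[[0,0,10],[0,0,1],-0.1],[[0,0,10],[0,0,1],-0.1],[[0,0,10],[0,0,1],-0.1],[[0,0,10],[0,0,1],-0.1],[[0,0,0],[0,0,0],-0.1],[[0,0,0],[0,0,0],-0.1]]'
python3 -c "
from h import *
to((.562,.249,.026))"
```

```text
clock: 25.88
position: [0.5585, 0.2507, 0.1222]
ee_rot: [-0.0, 0.992, 0.124, -0.001]
contact_force: [0.4, -0.7, 0.0]
width: 0.0467
gripper_force: 0.0
t 25.9 pos [0.5585 0.2507 0.1222] tooly -75.79 zaxis [-1.3e-03 -1.0e-04 -1.0e+00] w 0.0467 g 0.0 F [ 0.4 -0.7  0. ]
[ 3.1  2.6 96.2]
```

```bash
python3 -m handwheel '[[[3,2,20],[0,0,0],-0.1],[[0,0,25],[0,0,0],-0.1],[[0,0,25],[0,0,0],-0.1],[[0,0,16],[0,0,0],-0.1],[[0,0,10],[0,0,0],-0.1],[[0,0,0],[0,0,0],-0.1],[[0,0,0],[0,0,0],1],[[0,0,0],[0,0,0],1],[[0,0,0],[0,0,0],1],[[0,0,0],[0,0,0],1],[[0,0,0],[0,0,0],1]]' 80
python3 -c "
from h import *
to((.562,.249,.026))"
```

```text
clock: 27.25
position: [0.5634, 0.2493, 0.0279]
ee_rot: [-0.0, 0.992, 0.123, 0.001]
contact_force: [0.2, -0.2, 5.5]
width: 0.0081
gripper_force: 79.0
t 27.2 pos [0.5634 0.2493 0.0279] tooly -75.9 zaxis [ 1.8e-03  7.0e-04 -1.0e+00] w 0.0081 g 79.0 F [ 0.2 -0.2  5.5]
[-1.4 -0.   1.9]
```

```bash
python3 -m handwheel '[[[0,0,-15],[0,0,0],1],[[0,0,-30],[0,0,0],1],[[0,0,-40],[0,0,0],1],[[0,0,-40],[0,0,0],1],[[0,0,-30],[0,0,0],1],[[0,0,-15],[0,0,0],1],[[-7,19,0],[0,0,0],1],[[-13,35,0],[0,0,0],1],[[-13,35,0],[0,0,0],1],[[-13,35,0],[0,0,0],1],[[-13,35,0],[0,0,0],1],[[-13,35,0],[0,0,0],1],[[-13,35,0],[0,0,0],1],[[-13,35,0],[0,0,0],1],[[-13,35,0],[0,0,0],1],[[-13,35,0],[0,0,0],1],[[-13,35,0],[0,0,0],1],[[-13,35,0],[0,0,0],1],[[-13,35,0],[0,0,0],1],[[-9,28,0],[0,0,0],1]]'
python3 -m handwheel '[[[0,0,0],[0,0,-0.5],1],[[0,0,0],[0,0,-1],1],[[0,0,0],[0,0,-1],1],[[0,0,0],[0,0,-1],1],[[0,0,0],[0,0,-1],1],[[0,0,0],[0,0,-1],1],[[0,0,0],[0,0,-1],1],[[0,0,0],[0,0,-0.75],1],[[0,0,0],[0,0,0],1],[[0,0,0],[0,0,0],1]]'
python3 -c "
from h import *
to((*C[:2],.2),(*C[:2],.12))
im=vision.get_image('scene');im2=vision.get_image('top')
cv2.imwrite('pics/m7.png',np.hstack([cv2.resize(im[130:330,270:470],None,fx=2,fy=2),cv2.resize(im2[130:330,300:500],None,fx=2,fy=2)]))"
```

```text
clock: 29.75
position: [0.5071, -0.2475, 0.1947]
ee_rot: [-0.001, 0.993, 0.122, -0.002]
contact_force: [0.5, 0.6, -2.0]
width: 0.0086
gripper_force: 78.3
clock: 31.0
position: [0.5086, -0.2459, 0.1957]
ee_rot: [-0.001, 0.877, 0.481, -0.001]
contact_force: [0.3, -0.7, -3.4]
width: 0.0083
gripper_force: 78.4
t 31.0 pos [ 0.5086 -0.2459  0.1957] tooly -32.49 zaxis [-0.0021  0.0011 -1.    ] w 0.0083 g 78.4 F [ 0.3 -0.7 -3.4]
[ 0.5  1.  -4.3]
[ 0.   0.2 80. ]
```

View pics/m7.png

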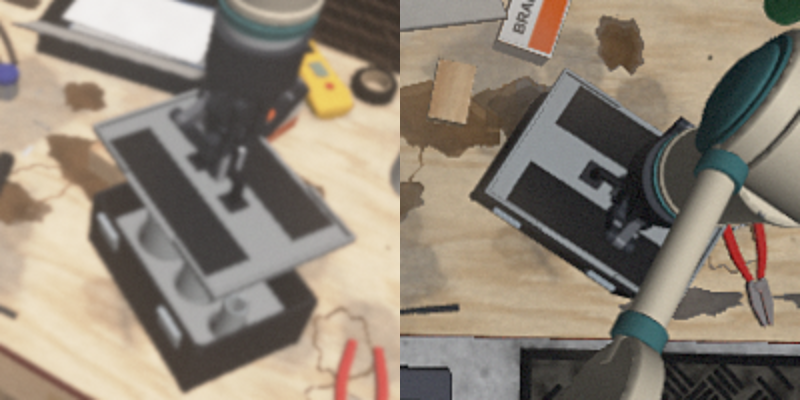

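The deck hangs level above the case. Scene corners are at about (95,127), (355,238) and (213,300). In the top view there are corners at (568,70) and (478,190). I compare these with where they should be.

Run:
```python
from h import *
S7=lambda u:(u[0]/2+270-.25,u[1]/2+130-.25);T7=lambda u:((u[0]-400)/2+300-.25,u[1]/2+130-.25)
for z in(.185,):
  for a,b in((1,1),(1,-1),(-1,1),(-1,-1)):
    X=np.array([.5086,-.2459,z])+a*.108*d+b*.074*n
    print(a,b,((proj('scene',X)[0]-[270,130])*2).round(0),((proj('top',X)[0]-[300,130])*2+[400,0]).round(0),X.round(3))
p=[atz('scene',S7(u),.187) for u in((95,127),(355,238),(213,300))]
print(np.round(p,4),'centre',(p[0]+p[1])/2, 'ang',np.degrees(np.arctan2(*(p[0]-p[2])[1::-1])),np.degrees(np.arctan2(*(p[2]-p[1])[1::-1]))-90)
```

```text
1 1 [ 92. 127.] [484. 191.] [ 0.504 -0.115  0.185]
1 -1 [220.  85.] [566.  67.] [ 0.629 -0.194  0.185]
-1 1 [215. 302.] [671. 315.] [ 0.388 -0.297  0.185]
-1 -1 [358. 241.] [750. 188.] [ 0.513 -0.377  0.185]
[[ 0.5041 -0.1171  0.187 ]
 [ 0.5135 -0.373   0.187 ]
 [ 0.3876 -0.295   0.187 ]] centre [ 0.5088132  -0.24506069  0.187     ] ang 56.784277457375694 58.232708585288464
```

```bash
python3 -m handwheel '[[[0,1,10],[0,0,0],1],[[0,0,25],[0,0,0],1],[[0,0,25],[0,0,0],1],[[0,0,12],[0,0,0],1],[[0,0,6],[0,0,0],1],[[0,0,0],[0,0,0],1],[[0,0,0],[0,0,0],1],[[0,0,4],[0,0,0],1],[[0,0,4],[0,0,0],1],[[0,0,0],[0,0,0],1]]'
python3 -c "
from h import *
to((*C[:2],.102))"
```

```text
clock: 32.35
position: [0.5102, -0.2461, 0.1104]
ee_rot: [-0.0, 0.876, 0.482, -0.0]
contact_force: [0.2, 0.1, -3.1]
width: 0.008
gripper_force: 78.4
t 32.4 pos [ 0.5102 -0.2461  0.1104] tooly -32.4 zaxis [-8.e-04  6.e-04 -1.e+00] w 0.008 g 78.4 F [ 0.2  0.1 -3.1]
[-0.1 -0.4  8.4]
```

```bash
python3 -m handwheel '[[[0,0,4],[0,0,0],1],[[0,0,3],[0,0,0],1],[[0,0,1.5],[0,0,0],1],[[0,0,0.5],[0,0,0],1],[[0,0,0],[0,0,0],1]]'
python3 -c "
from h import *
to((*C[:2],.102))"
```

```text
clock: 32.98
position: [0.5105, -0.2463, 0.1019]
ee_rot: [-0.0, 0.876, 0.482, 0.0]
contact_force: [0.0, 0.2, -1.9]
width: 0.0082
gripper_force: 78.6
t 33.0 pos [ 0.5105 -0.2463  0.1019] tooly -32.4 zaxis [-0.e+00  1.e-04 -1.e+00] w 0.0082 g 78.6 F [ 0.   0.2 -1.9]
[-0.1 -0.7 -0.1]
```

```bash
python3 -m handwheel '[[[0,0,0],[0,0,0],0],[[0,0,0],[0,0,0],0],[[0,0,0],[0,0,0],0],[[0,0,-20],[0,0,0],0],[[0,0,-40],[0,0,0],0],[[0,0,-30],[0,0,0],0],[[0,0,0],[0,0,0],0]]'
python3 -c "
from h import *
to((.4603,-.0024,.19),(.4603,-.0024,.05))
im=vision.get_image('scene');im2=vision.get_image('top')
cv2.imwrite('pics/m8.png',cv2.resize(im[170:330,290:450],None,fx=3,fy=3))"
```

```text
clock: 33.85
position: [0.5122, -0.2473, 0.1945]
ee_rot: [0.003, 0.876, 0.482, 0.002]
contact_force: [-1.3, -0.5, -1.1]
width: 0.0426
gripper_force: 0.0
t 33.9 pos [ 0.5122 -0.2473  0.1945] tooly -32.39 zaxis [ 0.0054 -0.0034 -1.    ] w 0.0426 g 0.0 F [-1.3 -0.5 -1.1]
[ 179.  -175.     3.4]
[ -0.   -0.9 140. ]
```

View pics/m8.png

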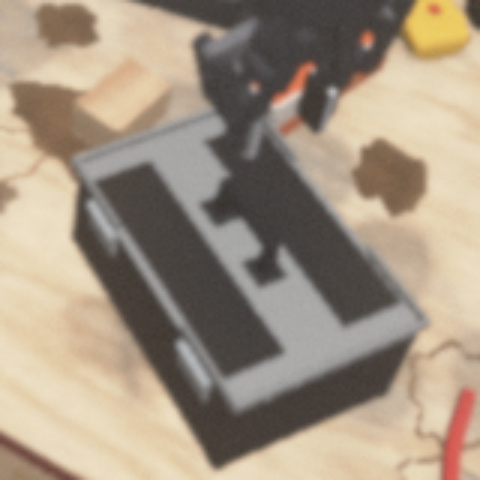

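The deck lies square and flat on the rim, with corners at (75,160), (237,410) and (425,322). The ratchet is next.

```bash
python3 -m handwheel '[[[18,-17,0],[0,0,0],0.1],[[30,-29,0],[0,0,0],0.1],[[30,-29,0],[0,0,0],0.1],[[30,-29,0],[0,0,0],0.1],[[30,-29,0],[0,0,0],0.1],[[27,-26,0],[0,0,0],0.1],[[14,-14,0],[0,0,0.47],0.1],[[0,0,14],[0,0,1],0.1],[[0,0,14],[0,0,1],0.1],[[0,0,14],[0,0,1],0.1],[[0,0,14],[0,0,1],0.1],[[0,0,14],[0,0,1],0.1],[[0,0,14],[0,0,1],0.1],[[0,0,14],[0,0,1],0.1],[[0,0,0],[0,0,0],0.1],[[0,0,0],[0,0,0],0.1]]'
python3 -c "
from h import *
to((.4603,-.0024,.005))"
```

```text
clock: 35.95
position: [0.4598, -0.0019, 0.0937]
ee_rot: [-0.0, 0.994, 0.112, -0.0]
contact_force: [-0.8, 0.4, -0.7]
width: 0.0382
gripper_force: 0.0
t 36.0 pos [ 0.4598 -0.0019  0.0937] tooly -77.11 zaxis [-7.e-04  4.e-04 -1.e+00] w 0.0382 g 0.0 F [-0.8  0.4 -0.7]
[ 0.4  0.7 88.7]
```

```bash
python3 -m handwheel '[[[0,0.5,20],[0,0,0],0.1],[[0,0,25],[0,0,0],0.1],[[0,0,20],[0,0,0],0.1],[[0,0,12],[0,0,0],0.1],[[0,0,8],[0,0,0],0.1],[[0,0,3],[0,0,0],0.1],[[0,0,0],[0,0,0],0.1],[[0,0,0],[0,0,0],1],[[0,0,0],[0,0,0],1],[[0,0,0],[0,0,0],1],[[0,0,0],[0,0,0],1],[[0,0,0],[0,0,0],1]]' 80
python3 -c "
from h import *
t=C-.021*d+.045*n
t2=C-.021*d-.045*n
print(t,t2)
to((.4603,-.0024,.005))"
```

```text
clock: 37.45
position: [0.4609, -0.003, 0.0065]
ee_rot: [0.0, 0.994, 0.111, 0.001]
contact_force: [-0.5, -0.1, 5.3]
width: 0.0118
gripper_force: 79.2
[ 0.46055288 -0.23961868  0.        ] [ 0.53654239 -0.28784309  0.        ]
t 37.5 pos [ 0.4609 -0.003   0.0065] tooly -77.2 zaxis [ 1.2e-03 -1.0e-04 -1.0e+00] w 0.0118 g 79.2 F [-0.5 -0.1  5.3]
[-0.5 -0.7  1.5]
```

```bash
python3 -m handwheel '[[[0,0,-20],[0,0,0],1],[[0,0,-40],[0,0,0],1],[[0,0,-45],[0,0,0],1],[[0,0,-45],[0,0,0],1],[[0,0,-30],[0,0,0],1],[[-4,18,0],[0,0,0],1],[[-8,34,0],[0,0,0],1],[[-8,34,0],[0,0,0],1],[[-8,34,0],[0,0,0],1],[[-8,34,0],[0,0,0],1],[[-8,34,0],[0,0,0],1],[[-5,26,0],[0,0,0],1],[[-3.4,16.7,0],[0,0,-0.47],1],[[0,0,0],[0,0,-1],1],[[0,0,0],[0,0,-1],1],[[0,0,0],[0,0,-1],1],[[0,0,0],[0,0,-1],1],[[0,0,0],[0,0,-1],1],[[0,0,0],[0,0,-1],1],[[0,0,0],[0,0,-1],1]]'
python3 -m handwheel '[[[0,0,0],[0,0,0],1],[[0,0,0],[0,0,0],1]]'
python3 -c "
from h import *
t=C-.021*d+.045*n
to((*t[:2],.13),(*t[:2],.0945))
im=vision.get_image('scene');im2=vision.get_image('top')
cv2.imwrite('pics/m9.png',np.hstack([cv2.resize(im[130:330,270:470],None,fx=2,fy=2),cv2.resize(im2[130:330,300:500],None,fx=2,fy=2)]))"
```

```text
clock: 39.95
position: [0.4598, -0.2391, 0.185]
ee_rot: [-0.001, 0.875, 0.483, -0.0]
contact_force: [0.2, -0.1, -2.8]
width: 0.0114
gripper_force: 78.6
clock: 40.2
position: [0.4602, -0.2394, 0.1854]
ee_rot: [-0.0, 0.877, 0.481, -0.0]
contact_force: [0.4, 0.1, -3.1]
width: 0.0116
gripper_force: 78.7
t 40.2 pos [ 0.4602 -0.2394  0.1854] tooly -32.48 zaxis [-7.e-04  6.e-04 -1.e+00] w 0.0116 g 78.7 F [ 0.4  0.1 -3.1]
[ 0.   0.5 55.4]
[-0.   0.  35.5]
```

View pics/m9.png

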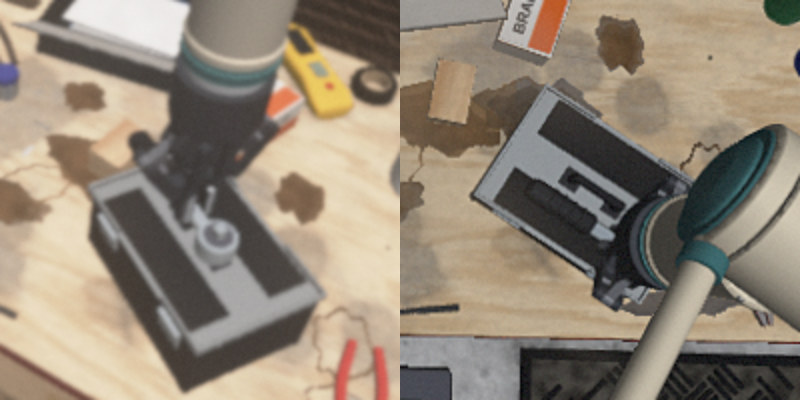

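The ratchet is held level and parallel to the deck strips, with its head at (215,245) in the scene and its handle from (530,188) to (615,235) in the top view. I lower it now.

```bash
python3 -m handwheel '[[[0,0.5,15],[0,0,0],1],[[0,0,25],[0,0,0],1],[[0,0,22],[0,0,0],1],[[0,0,12],[0,0,0],1],[[0,0,6],[0,0,0],1],[[0,0,4],[0,0,0],1],[[0,0,0],[0,0,0],1],[[0,0,3],[0,0,0],1],[[0,0,2],[0,0,0],1],[[0,0,0],[0,0,0],1]]'
python3 -c "
from h import *
t=C-.021*d+.045*n
to((*t[:2],.0945))"
```

```text
clock: 41.55
position: [0.4608, -0.2398, 0.0967]
ee_rot: [-0.0, 0.876, 0.482, 0.0]
contact_force: [-0.3, -0.2, -4.0]
width: 0.0117
gripper_force: 78.6
t 41.5 pos [ 0.4608 -0.2398  0.0967] tooly -32.4 zaxis [-0.e+00  2.e-04 -1.e+00] w 0.0117 g 78.6 F [-0.3 -0.2 -4. ]
[ 0.  -0.3  2.2]
```

```bash
python3 -m handwheel '[[[0,0,1.5],[0,0,0],1],[[0,0,0.8],[0,0,0],1],[[0,0,0],[0,0,0],1],[[0,0,0],[0,0,0],0.2],[[0,0,0],[0,0,0],0.2],[[0,0,0],[0,0,0],0.2],[[0,0,-15],[0,0,0],0.2],[[0,0,-35],[0,0,0],0.2],[[0,0,-40],[0,0,0],0.2],[[0,0,-30],[0,0,0],0.2],[[40,-30,0],[0,0,0],0.2],[[50,-40,0],[0,0,0],0.2],[[50,-40,0],[0,0,0],0.2],[[50,-40,0],[0,0,0],0.2],[[50,-40,0],[0,0,0],0.2],[[0,0,0],[0,0,0],0.2]]'
python3 -c "
from h import *
to()
im=vision.get_image('scene');im2=vision.get_image('top')
cv2.imwrite('pics/m10.png',np.hstack([cv2.resize(im[170:330,300:440],None,fx=2.8,fy=2.8)[:400],cv2.resize(im2[160:293,325:450],None,fx=2.8,fy=3.01)[:400]]))"
```

```text
clock: 43.55
position: [0.4287, 0.0625, 0.2157]
ee_rot: [-0.0, 0.875, 0.485, 0.001]
contact_force: [0.1, -0.6, -0.8]
width: 0.034
gripper_force: 0.0
t 43.5 pos [0.4287 0.0625 0.2157] tooly -31.97 zaxis [ 0.0014  0.0015 -1.    ] w 0.034 g 0.0 F [ 0.1 -0.6 -0.8]
```

View pics/m10.png

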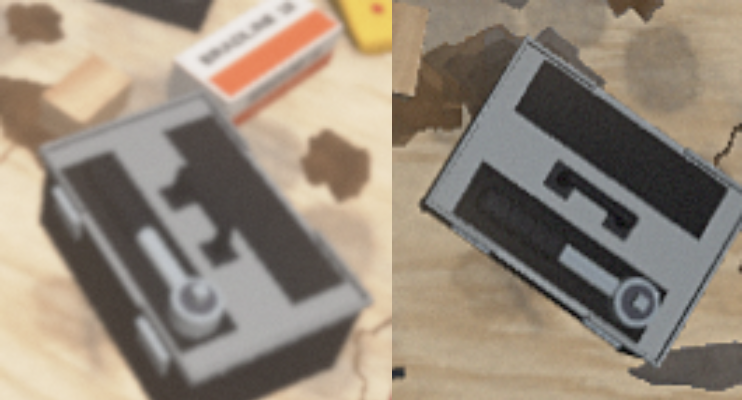

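The ratchet lies on the strip, with its head at (635,302) and its neck at (595,265), parallel to the deck. The deck is square on the rim, so I hand in.

```bash
python3 -c "
from rig import manip
print(manip.sign_off())"
```

```text
the job is handed in; nothing more can be done
None
```

The job is handed in at about 44 s of the 128 s allowed: the last pictures show all three sockets in their wells, the deck flat and square on the rim, and the ratchet flat along the strip beside the handle; the sign-off returned no verdict.

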